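# Slide the C-plate onto the draw stud and wind in the keeper bolt

### The arm

A 6-joint arm with a two-finger parallel gripper is mounted at the origin on the work surface. World frame = base frame: x ahead of the robot, y to its left, z up, the work surface at z = 0. Lengths are in mm, angles in rad, forces in N, time in s.
With the tool pointing down it reaches from about 300 to 775 mm from the base axis. Payload 14.6 kg.
Tool frame: the origin (TCP) lies at the very end of the fingers, on their centre line; the grasp point (between the pads) lies 19 mm behind it; z points along the fingers, y is the line along which they close (so a half turn about z gives the same grasp; the last joint's range is limited). The gripper opens to 94 mm and grips with 3 to 60 N. Pads are 16 mm wide; open, the fingers measure 119 mm over their backs; the gripper's body (75 mm by 177 mm) begins 78 mm behind the grasp point.
Start: joints at [-1.399, 0.3, 1.521, -0, 1.321, -0.067], TCP at [130.089, -534.384, 205.446] pointing down, gripper open.
Joint ranges: [-3.03, 3.03], [-0.79, 2.21], [0.23, 2.52], [-1.04, 4.18], [0, 3.07], [-2.55, 2.55]. Speed limits (rad/s): [2.22, 2.22, 2.57, 3.14, 3.14, 3.14].

### API

Orientations are given as [roll, pitch, yaw] about the fixed x, y, z axes, in that order (R = Rz(yaw) Ry(pitch) Rx(roll)).
In Python, from cell import manip, camera, get_calibration gives the robot as it stands.
- The arm moves only by the tool arm_command, never from a script. Its argument "targets" is a list of rows, each an object of numbers: "hand": the opening, from -1 (shut) to 1 (fully open), so that 0 is half open; "x", "y", "z": the shift along the tool's x, y, z in m; "yaw": the turn about the tool's z in rad. In form: [{"hand": .., "x": .., "y": .., "z": .., "yaw": ..}, ...]. A call has 1 to 10 rows; each row shifts and turns the commanded pose from where the row before left it, along the tool's axes as they then stand; what a row does not reach is not made up. A row lasts 1/10 s, in which the tool goes at most 50 mm and 8.59 degrees, less where a joint would pass 70% of its speed; a pose out of reach is approached as far as the arm can. A call is refused whole if a number of a shift passes 0.05 or a number of a turn 0.15, either way. A call with a gripper value outside its range is refused whole. The fingers move at their own pace and stop on an object; "newtons" is the grip in N (left out, the last holds). Time passes only in rows, so rows that do not move let the fingers close. It gives the time, the measured TCP pose, the force, the opening and the grip force at its end, in the units of the state.
- manip.read_state(): the state, without advancing time (a new reading comes with each control period).
- camera(name): name is "side" or "top" or "wrist"; returns the picture (480x640x3 uint8, red, green, blue); there is no depth.
- get_calibration(name): a dict with "K" (3x3 intrinsics, pixels), "cam_to_world" (4x4, takes a point from camera to world coordinates). Camera axes: x right, y up, looking along -z (the intrinsics and any distortion apply to the point x, -y, -z); pixel columns grow to the right and rows downward; lengths in mm; the calibration is good to about 2 mm. A picture is of the moment at which its call begins: read the wrist's pose just before it. get_calibration takes no time and is no camera call; for the wrist camera it gives the pose at the moment of the call.
- manip.sign_off(): hands the job in; it is judged then, once.
The state is a dict: "clock": time; "joints": joint angles; "qd": joint speeds; "effort": joint torques, N m; "eef_pos": TCP position; "eef_rot": TCP orientation; "wrist_force": force on the tool from outside, world axes, zero at the start; "moment": the same for the moment, N m; "finger_gap": finger opening in mm; "finger_force": force on a finger pad.
Only numpy, scipy, OpenCV 4.12 (cv2) and the standard library are available. Lean on these libraries where they do the work, as an engineer would, in place of code of your own. Each camera call takes 0.05 s, during which the arm holds its last target. There are 200 camera calls.

### The job

Push the orange C-shaped clamp plate flat along the bench, without lifting it, until its slot is fully home on the upright draw stud (squarely between the yellow pins, under the brass head). Then crank the black handwheel so that the keeper bolt comes out behind the plate, and stop with the red pointer level with the green mark on the scale; leave the plate home and do not disturb the other things lying on the bench.

Things in the scene. Friction and masses are not known exactly. Their poses are not given: they have to be found in the camera images.
- plate: Orange C-shaped (slotted) clamp plate flat on the bench, 110 (x) x 120 (y) x 18 mm thick, about 0.5 kg, too wide to grasp. Origin on the underside in the slot's centre line: where the stud's axis lies when home. Edges at x = +-55, y = +-60 mm. The slot, 22 mm wide, opens at +y and ends at y = -8; chamfers from y = 38 to 48 widen its mouth to 42 mm and narrow both prongs to 24 mm. z up.
- plate_back (a point): Middle of the plate's straight back edge (110 mm long, on which to push), half way up: 60 mm behind the plate's origin, 9 mm above the bench; axes as the plate's.
- stud (a point): Foot of the draw stud at bench level: upright rod 16 mm in diameter, with a brass head 40 mm in diameter from 26 to 48 mm above the bench, so the plate can only come in sideways. Axes as the station's: the plate goes in along +y, and at home the axes of plate and stud agree.
- station: The fixed clamping station; origin and axes as point stud (mm). Yellow pins, 16 mm in diameter, 30 high, at x = +-69, y = 20 and 50 guide the plate's sides with 6 mm play each. Blue gear housing with the handwheel on top: x 95..205, y -105..-45, 60 high. White scale ledge: x 92..205, y -134..-104, 40 high.
- bolt_tip (a point): Nose of the aluminium keeper bolt, a bar 20 mm wide in y, 4 to 24 mm above the bench. It comes out of the housing along the station's -x at y = -75 mm, nose at x = 68 mm when fully drawn back, and so passes 5 mm behind the back edge of a plate that is home.
- pointer (a point): Red pointer of the bolt on the white scale ledge beside the housing, 49 mm above the bench; it moves along the station's -x as the bolt comes out. This point is on the pointer's centre.
- mark_top (a point): Green mark tab (3 mm wide in x, 16 mm high) standing at the outer edge of the white scale ledge; axes as the station's. Pointer and mark agree when they have the same x in these axes.
- wheel (a joint): Angle of the black handwheel (vertical axis) in rad, from 0 (bolt fully in the housing) to 17.8; it grows when the wheel is turned clockwise as seen from above, and the bolt then comes out 30 mm per turn. Turns lightly (below 3 N at the knob) and stays where it is left.
- wheel_axis (a point): Centre of the handwheel's top face, 86 mm above the bench; wheel 96 mm in diameter, 12 mm thick, with a hub 2 mm taller on its face (26 mm in diameter).
- crank (a point): Middle of the red crank knob, 38 mm from the wheel's axis: an upright cylinder 22 mm in diameter, from 88 to 132 mm above the bench (this point at 110 mm), which spins freely on its pin so the gripper need not turn with it.
- oil_bottle: Bystander: green bottle, 60 mm in diameter, 130 mm high, upright. Origin: centre of the underside.
- bolt_jar: Bystander: amber jar with steel lid, 68 mm in diameter, 95 mm high, upright. Origin: centre of the underside.
- vblock: Bystander: dark steel V-block, 60 x 60 mm, 50 mm high, any yaw. Origin: centre of the underside.
- bearing: Bystander: steel bearing ring, 72 mm in diameter, 22 mm high, lying flat beyond the station. Origin: centre of the underside.
- mug: Bystander: blue mug, 80 mm in diameter, 90 mm high, handle at its +y. Origin: centre of the underside.
- hammer: Bystander: hammer lying at the right of the bench, about 260 mm long along its x, head at +x.
- wrench: Bystander: wrench lying at the near left of the bench, about 180 mm long along its x.
Not all that is in view belongs to the job. There is more than one size of the plate; the job needs the middle-sized.

How it is judged:
By the outcome, as a careful person would: the job done as asked, in the order asked, and still so for the second after the job is handed in, with the robot touching nothing.
It also fails if it takes over 66 s, if anything falls off the work surface, if the arm or the gripper's body presses on something with over 40 N, if the wrist force passes 120 N, or if a joint passes its speed limit or range.

## Working session

There is one attempt and no reset: what is moved stays moved. The work goes in short steps, Python scripts to look and compute and a tool call to move; the robot and the scene stay as the last step left them, time stands still between calls to the robot, and variables do not carry over. Pictures are saved under pics/ and viewed, at most 10 in all, crops included, and the job is handed in when it is done.

Besides the shell and the picture viewer there is one more tool, called as name(argument=value, ...), one argument or row to a line, values as JSON. arm_command: Moves the arm, as the interface text tells. Its arguments: {"type":"object","properties":{"targets":{"type":"array"},"newtons":{"type":"number"}},"required":["targets"]}

```bash
mkdir -p pics; ls
python3 - <<'E'
from cell import manip,camera,get_calibration
import cv2,numpy as np
s=manip.read_state();print(s)
for n in("top","side"):
    im=camera(n);cv2.imwrite(f"pics/{n}0.png",im[:,:,::-1]);c=get_calibration(n);print(n,{k:np.round(v,3).tolist() if not isinstance(v,str) else v for k,v in c.items()})
E
```

```text
pics
{'clock': 0.0, 'joints': array([-1.39860784e+00,  3.00479216e-01,  1.52155840e+00, -4.33940426e-05,
        1.32068198e+00, -6.65989249e-02]), 'qd': array([-0.00084123,  0.0007167 , -0.00063468, -0.00187437,  0.00022911,
        0.00064291]), 'effort': array([ 1.16898968e-04, -5.31804264e+01, -3.52738667e+01,  7.08943186e-02,
        2.44784314e-02, -5.78338904e-05]), 'eef_pos': array([ 130.03231512, -534.15076223,  204.89146703]), 'eef_rot': array([-3.14046541e+00, -3.30591570e-05,  2.38798160e-01]), 'wrist_force': array([ 0.08784188,  0.20805762, -0.4521645 ]), 'moment': array([0.00584339, 0.04404241, 0.0440595 ]), 'finger_force': 0.0, 'finger_gap': 94.0274088026425}
top {'K': [[457.721, 0.0, 323.704], [0.0, 457.721, 251.008], [0.0, 0.0, 1.0]], 'cam_to_world': [[-0.006, 0.994, -0.107, 390.779], [-1.0, -0.008, -0.01, -36.38], [-0.011, 0.107, 0.994, 1098.039], [0.0, 0.0, 0.0, 1.0]]}
side {'K': [[468.948, 0.0, 320.525], [0.0, 468.948, 235.112], [0.0, 0.0, 1.0]], 'cam_to_world': [[-0.853, 0.299, -0.427, 75.537], [-0.521, -0.522, 0.675, 649.429], [-0.021, 0.799, 0.602, 737.534], [0.0, 0.0, 0.0, 1.0]]}
```

View pics/top0.png

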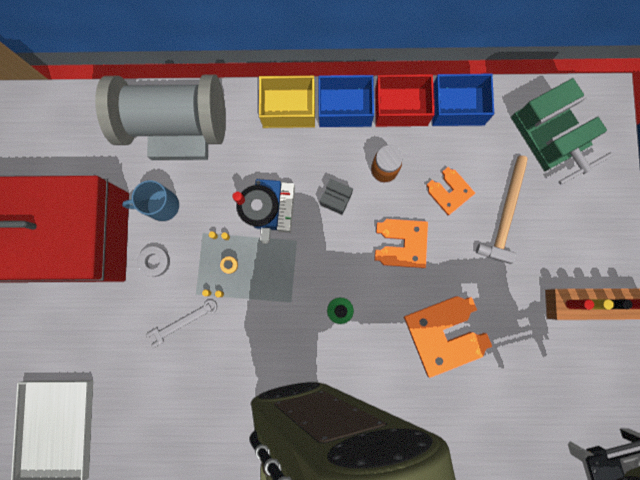

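View pics/side0.png

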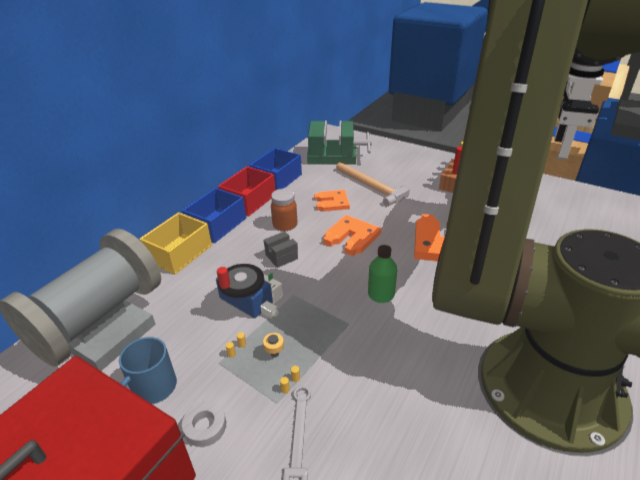

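The top view shows the middle plate at about (402,243) with its slot facing left. The stud head is at (229,264) and the pins at (206–224, 235/293). The wheel is at (258,205), its knob at (237,197), the bottle at (340,310) and the V-block at (335,195).

The side view confirms the layout: the path between bottle and V-block is open. Next I measure.

```bash
cat > h.py <<'E'
import cv2,numpy as np
from cell import manip,camera,get_calibration
def ray(n,p,z):
    c=get_calibration(n);K=c["K"];T=c["cam_to_world"];d=c.get("dist")
    p=np.atleast_2d(np.float64(p));q=np.c_[(p[:,0]-K[0,2])/K[0,0],-(p[:,1]-K[1,2])/K[1,1],-np.ones(len(p))]@T[:3,:3].T
    o=T[:3,3];return (o+q*((z-o[2])/q[:,2])[:,None])[:,:2]
def proj(n,P):
    c=get_calibration(n);K=c["K"];T=np.linalg.inv(c["cam_to_world"]);q=T[:3,:3]@P+T[:3,3]
    return np.array([K[0,0]*q[0]/-q[2]+K[0,2],K[1,1]*q[1]/q[2]+K[1,2]])
def blobs(im,lo,hi,amin=8):
    m=cv2.inRange(cv2.cvtColor(im,cv2.COLOR_RGB2HSV),np.array(lo),np.array(hi))
    n,l,s,c=cv2.connectedComponentsWithStats(m)
    return [(s[i].tolist(),c[i].round(1),(l==i).astype(np.uint8)) for i in range(1,n) if s[i][4]>=amin]
E
python3 - <<'E'
from h import *
print(get_calibration("top").keys())
im=cv2.imread("pics/top0.png")[:,:,::-1].copy()
print("orange")
for s,c,m in blobs(im,(5,150,120),(15,255,255),300):
    P=ray("top",[c],18)[0]; cn=cv2.findContours(m,0,2)[0][0]
    W=ray("top",cn[:,0],18).astype(np.float32); r=cv2.minAreaRect(W); print(s,c,P.round(1),np.round(r[0],1),np.round(r[1],1),round(r[2],2), len(W))
print("brass/yellow")
for s,c,m in blobs(im[180:320,180:300].copy(),(14,120,120),(32,255,255)): c=c+[180,180];print(s,c,"z30",ray("top",[c],30)[0].round(1),"z48",ray("top",[c],48)[0].round(1))
print("red")
for s,c,m in blobs(im[180:250,220:310].copy(),(0,150,80),(4,255,255),3): c=c+[220,180];print(s,c,"z132",ray("top",[c],132)[0].round(1),"z49",ray("top",[c],49)[0].round(1))
print("green")
for s,c,m in blobs(im[180:330,220:370].copy(),(45,80,40),(80,255,255),3): c=c+[220,180];print(s,c,ray("top",[c],130)[0].round(1),"z48",ray("top",[c],48)[0].round(1))
cv2.imwrite("pics/crop.png",cv2.resize(im[170:310,190:310][:,:,::-1],None,fx=5,fy=4.28*1,interpolation=cv2.INTER_CUBIC)[:600])
E
```

```text
dict_keys(['K', 'cam_to_world'])
orange
[427, 168, 48, 47, 1074] [450.2 191. ] [ 649.7 -330.1] [ 653.3 -327.4] [89.8 84.9] 39.04 46
[375, 219, 53, 49, 1882] [403.6 243. ] [ 524.9 -215.3] [ 525.9 -208.8] [119.9 110.3] 85.57 49
[405, 297, 87, 80, 3717] [445.2 335.3] [ 308.3 -306.3] [ 311.8 -314.6] [149.3 163.8] 20.58 227
brass/yellow
[29, 51, 8, 8, 44] [212.4 234.8] z30 [546.4 237. ] z48 [543.8 232.4]
[41, 52, 9, 8, 46] [224.9 235.8] z30 [543.8 207.3] z48 [541.2 203.2]
[40, 77, 18, 16, 166] [229.  264.6] z30 [475.5 196.6] z48 [474.1 192.6]
[22, 110, 9, 6, 41] [205.8 292.5] z30 [410.7 249.7] z48 [410.4 244.9]
[35, 111, 9, 6, 42] [218.5 293.7] z30 [407.7 220. ] z48 [407.4 215.7]
red
[13, 12, 12, 13, 100] [238.4 197.5] z132 [612.2 156.3] z49 [631.3 172.9]
[61, 13, 9, 2, 12] [285.5 193.3] z132 [620.5  54.8] z49 [640.3  62.6]
green
[66, 37, 4, 2, 6] [287.2 217.7] [567.6  51.2] z48 [582.6  58.6]
[107, 118, 27, 26, 423] [339.8 310.1] [370.2 -59.7] z48 [368.5 -61.6]
```

View pics/crop.png

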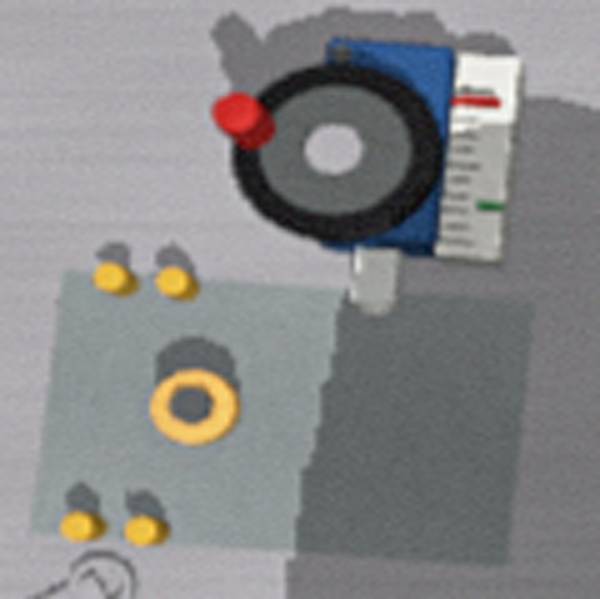

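```bash
cat >> h.py <<'E'
def fr(o,yaw):
    c,s=np.cos(yaw),np.sin(yaw);R=np.array([[c,-s],[s,c]]);return lambda p:(np.atleast_2d(p)-o)@R
ST=np.array([474.2,193.4]);SY=-0.093
def plate(im=None,zr=18):
    if im is None: im=camera("top")
    b=[x for x in blobs(im,(5,150,120),(15,255,255),300) if 1300<x[0][4]<2600]
    for s,c,m in b:
        cn=cv2.findContours(m,0,2)[0][0];r=cv2.minAreaRect(ray("top",cn[:,0],zr).astype(np.float32))
        a=r[2] if r[1][0]>r[1][1] else r[2]-90
        a=a-90 if a>45 else a
        print("plate",s[4],np.round(r[0],1),"size",np.round(r[1],1),"yaw",round(np.radians(a),3),"st",fr(ST,SY)(r[0]).round(1))
E
python3 - <<'E'
from h import *
im=cv2.imread("pics/top0.png")[:,:,::-1].copy();S=fr(ST,SY)
plate(im)
g=cv2.cvtColor(im,cv2.COLOR_RGB2HSV)
m=cv2.inRange(im[165:225,305:365].copy(),np.array((0,0,0)),np.array((105,105,105)))
n,l,s,c=cv2.connectedComponentsWithStats(m);i=1+s[1:,4].argmax()
cn=cv2.findContours((l==i).astype(np.uint8),0,2)[0][0][:,0]+[305,165]
box=cv2.boxPoints(cv2.minAreaRect(cn.astype(np.float32)));print(s[i],box.round(1))
for z in(0,50):print("vblk",z,S(ray("top",box,z)).round(0).tolist())
P=np.array([[347,214],[353,186],[318,205],[324,176]])
for z in(0,50):print("eye",z,S(ray("top",P,z)).round(0).tolist())
print("bottle cap",S(ray("top",[[340.3,310]],130)),"wheel hub",S(ray("top",[[257,205]],88)),"knob",S(ray("top",[[238,196.5]],132)))
print("mark/ptr",S(ray("top",[[287.2,217.7]],54)),S(ray("top",[[285.5,193.3]],51)))
c=S(np.array([[0,0]]))
for y in(-30,):pass
E
```

```text
plate 1882 [ 525.9 -208.8] size [119.9 110.3] yaw -0.077 st [[  88.9 -395.7]]
[ 14  14  34  36 713] [[317.8 203.7]
 [329.6 177.6]
 [353.5 188.5]
 [341.7 214.6]]
vblk 0 [[170.0, -190.0], [237.0, -213.0], [215.0, -274.0], [148.0, -250.0]]
vblk 50 [[159.0, -192.0], [223.0, -214.0], [202.0, -272.0], [138.0, -250.0]]
eye 0 [[150.0, -263.0], [221.0, -272.0], [166.0, -191.0], [240.0, -199.0]]
eye 50 [[140.0, -262.0], [208.0, -271.0], [156.0, -193.0], [226.0, -201.0]]
bottle cap [[ -79.74272797 -262.66038846]] wheel hub [[136.54845234 -58.01611562]] knob [[142.98696201 -23.02889461]]
mark/ptr [[ 119.38367899 -124.81732468]] [[ 177.05818215 -115.05322894]]
```

arm_command(
  targets=[
    {"hand":-0.15,"x":0.045,"y":-0.0135},
    {"x":0.045,"y":-0.0135},
    {"x":0.045,"y":-0.0135},
    {"x":0.045,"y":-0.0135},
    {"x":0.045,"y":-0.0135},
    {"x":0.045,"y":-0.0135},
    {"x":0.045,"y":-0.0135},
    {"x":0.045,"y":-0.0135},
    {"x":0.045,"y":-0.0135},
    {"x":0.045,"y":-0.0135},
  ],
)

```text
schema error: expected keys hand, x, y, z, yaw
```

arm_command(
  targets=[
    {"hand":-0.15,"yaw":-0.14},
    {"yaw":-0.14},
    {"yaw":-0.14},
    {"yaw":-0.14},
    {"yaw":-0.14},
    {"yaw":-0.14},
    {"yaw":-0.14},
    {"yaw":-0.14},
    {"yaw":-0.135},
    {},
  ],
)

```text
schema error: expected keys hand, x, y, z, yaw
```

All keys are needed in each row.

arm_command(
  targets=[
    {"hand":-0.15,"x":0.045,"y":-0.0135,"z":0,"yaw":0},
    {"hand":-0.15,"x":0.045,"y":-0.0135,"z":0,"yaw":0},
    {"hand":-0.15,"x":0.045,"y":-0.0135,"z":0,"yaw":0},
    {"hand":-0.15,"x":0.045,"y":-0.0135,"z":0,"yaw":0},
    {"hand":-0.15,"x":0.045,"y":-0.0135,"z":0,"yaw":0},
    {"hand":-0.15,"x":0.045,"y":-0.0135,"z":0,"yaw":0},
    {"hand":-0.15,"x":0.045,"y":-0.0135,"z":0,"yaw":0},
    {"hand":-0.15,"x":0.045,"y":-0.0135,"z":0,"yaw":0},
    {"hand":-0.15,"x":0.045,"y":-0.0135,"z":0,"yaw":0},
    {"hand":-0.15,"x":0.045,"y":-0.0135,"z":0,"yaw":0},
  ],
)

```text
clock: 1.1
eef_pos: [536.8, -295.4, 205.1]
eef_rot: [-3.141, 0.0, 0.239]
wrist_force: [1.0, -0.7, 0.5]
finger_gap: 40.1
finger_force: 0.0
```

arm_command(
  targets=[
    {"hand":-0.15,"x":0,"y":0,"z":0.01,"yaw":-0.14},
    {"hand":-0.15,"x":0,"y":0,"z":0.01,"yaw":-0.14},
    {"hand":-0.15,"x":0,"y":0,"z":0.01,"yaw":-0.14},
    {"hand":-0.15,"x":0,"y":0,"z":0.01,"yaw":-0.14},
    {"hand":-0.15,"x":0,"y":0,"z":0.01,"yaw":-0.14},
    {"hand":-0.15,"x":0,"y":0,"z":0.01,"yaw":-0.14},
    {"hand":-0.15,"x":0,"y":0,"z":0.01,"yaw":-0.14},
    {"hand":-0.15,"x":0,"y":0,"z":0.01,"yaw":-0.14},
    {"hand":-0.15,"x":0,"y":0,"z":0.01,"yaw":-0.135},
    {"hand":-0.15,"x":0,"y":0,"z":0,"yaw":0},
  ],
)

```text
clock: 2.1
eef_pos: [534.7, -296.4, 113.8]
eef_rot: [-3.139, -0.001, 1.496]
wrist_force: [-0.1, -0.0, 0.7]
finger_gap: 39.7
finger_force: 0.0
```

arm_command(
  targets=[
    {"hand":-0.15,"x":0,"y":0.004,"z":0.03,"yaw":0},
    {"hand":-0.15,"x":0,"y":0,"z":0.03,"yaw":0},
    {"hand":-0.15,"x":0,"y":0,"z":0.03,"yaw":0},
    {"hand":-0.15,"x":0,"y":0,"z":0.015,"yaw":0},
    {"hand":-0.15,"x":0,"y":0,"z":0,"yaw":0},
  ],
)

```text
clock: 2.6
eef_pos: [538.6, -296.6, 8.9]
eef_rot: [-3.139, -0.001, 1.491]
wrist_force: [0.2, -0.8, -0.1]
finger_gap: 39.7
finger_force: 0.0
```

Run:
```python
from h import *
s=manip.read_state();print(s["eef_pos"],fr(ST,SY)(s["eef_pos"][:2]))
cv2.imwrite("pics/t1.png",camera("top")[150:450,250:550,::-1]);plate()
```

```text
[ 538.63203078 -296.61231009    8.93152673] [[ 109.65907767 -481.91123385]]
plate 1483 [ 525.9 -209.3] size [120.2 109.6] yaw -0.089 st [[  88.9 -396.1]]
```

View pics/t1.png

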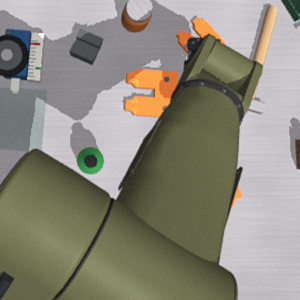

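The picture shows the gripper behind the plate, with the path ahead clear; the bottle is at crop (90,160) and the V-block at (86,46). I start pushing diagonally.

arm_command(
  targets=[
    {"hand":-0.15,"x":0.01,"y":0,"z":0,"yaw":0},
    {"hand":-0.15,"x":0.006,"y":0,"z":0,"yaw":0},
    {"hand":-0.15,"x":0.006,"y":-0.001,"z":0,"yaw":0},
    {"hand":-0.15,"x":0.01,"y":-0.003,"z":0,"yaw":0},
    {"hand":-0.15,"x":0.014,"y":-0.0043,"z":0,"yaw":0},
    {"hand":-0.15,"x":0.014,"y":-0.0043,"z":0,"yaw":0},
    {"hand":-0.15,"x":0.014,"y":-0.0043,"z":0,"yaw":0},
    {"hand":-0.15,"x":0.014,"y":-0.0043,"z":0,"yaw":0},
    {"hand":-0.15,"x":0.01,"y":-0.003,"z":0,"yaw":0},
    {"hand":-0.15,"x":0.005,"y":-0.0015,"z":0,"yaw":0},
  ],
)

```text
clock: 3.7
eef_pos: [521.4, -191.2, 10.4]
eef_rot: [-3.141, -0.0, 1.495]
wrist_force: [0.6, -3.7, 2.5]
finger_gap: 39.9
finger_force: 1.7
```

Run:
```python
from h import *
s=manip.read_state();print(s["eef_pos"],s["eef_rot"][2],fr(ST,SY)(s["eef_pos"][:2]))
plate()
```

```text
[ 521.44486323 -191.24947933   10.43771663] 1.4945698671602106 [[  82.76155799 -378.59981982]]
plate 1903 [ 314.3 -319.8] size [149.5 150.9] yaw -1.212 st [[-111.6 -525.8]]
```

Run:
```python
from h import *
im=camera("top");cv2.imwrite("pics/t2.png",im[150:400,230:530,::-1]);S=fr(ST,SY)
for s,c,m in blobs(im,(5,150,120),(15,255,255),200):
    cn=cv2.findContours(m,0,2)[0][0]
    print(s,c,S(ray("top",cv2.approxPolyDP(cn,3,True)[:,0],18)).round(0).tolist() if s[0]<400 else "")
```

```text
[427, 168, 48, 47, 1036] [450.2 191.2] 
[338, 228, 40, 46, 969] [357.7 247.4] [[104.0, -250.0], [83.0, -251.0], [72.0, -271.0], [74.0, -314.0], [52.0, -318.0], [48.0, -271.0], [40.0, -283.0], [30.0, -275.0], [37.0, -250.0], [18.0, -252.0], [9.0, -307.0], [114.0, -337.0]]
[432, 296, 59, 80, 1920] [456.8 333.9]
```

View pics/t2.png

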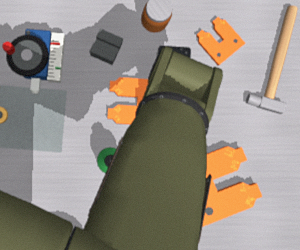

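The picture shows the plate's prong tips at crop (108,85/115), still square to the gripper, so the contact sticks and it sits at station (60,-311). I continue.

arm_command(
  targets=[
    {"hand":-0.15,"x":0.008,"y":-0.0024,"z":0.001,"yaw":0},
    {"hand":-0.15,"x":0.014,"y":-0.0042,"z":0,"yaw":0},
    {"hand":-0.15,"x":0.014,"y":-0.0042,"z":0,"yaw":0},
    {"hand":-0.15,"x":0.014,"y":-0.0042,"z":0,"yaw":0},
    {"hand":-0.15,"x":0.014,"y":-0.0042,"z":0,"yaw":0},
    {"hand":-0.15,"x":0.014,"y":-0.0042,"z":0,"yaw":0},
    {"hand":-0.15,"x":0.014,"y":-0.0042,"z":0,"yaw":0},
    {"hand":-0.15,"x":0.014,"y":-0.0042,"z":0,"yaw":0},
    {"hand":-0.15,"x":0.008,"y":-0.0024,"z":0,"yaw":0},
    {"hand":-0.15,"x":0.004,"y":-0.0012,"z":0,"yaw":0},
  ],
)

```text
clock: 4.8
eef_pos: [495.2, -71.1, 9.4]
eef_rot: [-3.141, -0.0, 1.495]
wrist_force: [0.6, -2.4, 0.2]
finger_gap: 40.2
finger_force: 1.2
```

```bash
cat > chk.py <<'E'
from h import *
s=manip.read_state();S=fr(ST,SY);print(s["clock"],s["eef_pos"].round(1),s["eef_rot"][2].round(3),S(s["eef_pos"][:2]).round(1),s["wrist_force"].round(1))
im=camera("top")
for s,c,m in blobs(im,(5,150,120),(14,255,255),200):
    if s[0]>400: continue
    cn=cv2.findContours(m,0,2)[0][0]
    print(s,S(ray("top",cv2.approxPolyDP(cn,2,True)[:,0],18)).round(0).tolist())
E
python3 chk.py
```

```text
4.8 [495.2 -71.1   9.4] 1.495 [[  45.4 -261.4]] [ 0.6 -2.4  0.2]
[289, 239, 25, 19, 359] [[68.0, -133.0], [46.0, -133.0], [36.0, -155.0], [39.0, -186.0], [77.0, -187.0], [77.0, -154.0]]
```

arm_command(
  targets=[
    {"hand":-0.15,"x":0.006,"y":-0.0018,"z":0,"yaw":0},
    {"hand":-0.15,"x":0.01,"y":-0.0032,"z":0,"yaw":0},
    {"hand":-0.15,"x":0.012,"y":-0.0038,"z":0,"yaw":0},
    {"hand":-0.15,"x":0.012,"y":-0.0038,"z":0,"yaw":0},
    {"hand":-0.15,"x":0.012,"y":-0.0038,"z":0,"yaw":0},
    {"hand":-0.15,"x":0.01,"y":-0.0032,"z":0,"yaw":0},
    {"hand":-0.15,"x":0.006,"y":-0.0018,"z":0,"yaw":0},
    {"hand":-0.15,"x":0.002,"y":0,"z":0,"yaw":0},
  ],
)

```text
clock: 5.65
eef_pos: [479.2, 0.1, 9.4]
eef_rot: [-3.141, 0.0, 1.495]
wrist_force: [-1.0, -1.5, -0.3]
finger_gap: 40.1
finger_force: 1.0
```

```bash
python3 chk.py
python3 - <<'E'
from h import *
a=camera("top")[170:320,180:330,::-1];b=camera("wrist")[:,:,::-1]
cv2.imwrite("pics/t3.png",np.hstack([cv2.resize(a,(400,400),interpolation=2),cv2.resize(b,(400,400))]))
E
```

```text
5.65 [4.792e+02 1.000e-01 9.400e+00] 1.495 [[  22.9 -192. ]] [-1.  -1.5 -0.3]
```

View pics/t3.png

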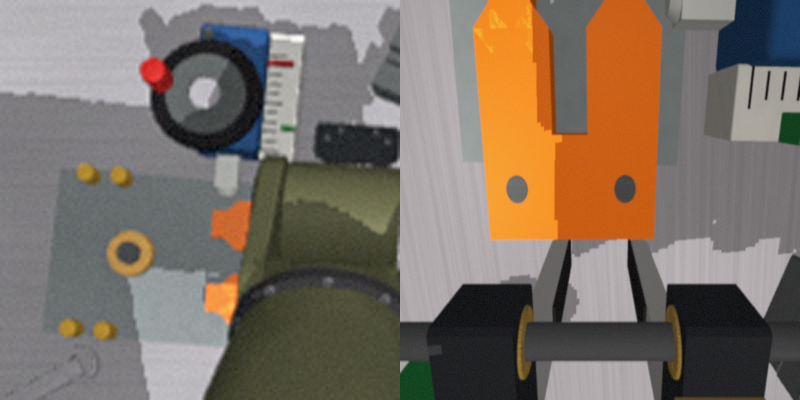

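The wrist view shows the whole plate: back edge at row 238 and slot centred at about column 569, both of the combined picture. The top view shows the prong tips at (225,225/295) of the same picture, with the stud head at (130,252). I measure both.

```bash
cat > wr.py <<'E'
from h import *
S=fr(ST,SY)
s=manip.read_state();print(s["eef_pos"].round(1),S(s["eef_pos"][:2]).round(1),s["eef_rot"][2].round(3),s["wrist_force"].round(1))
im=camera("wrist")
bb=[b for b in blobs(im,(5,150,90),(16,255,255),3000)]
for q,c,m in bb:
    cn=cv2.findContours(m,0,2)[0];cn=max(cn,key=cv2.contourArea)
    W=S(ray("wrist",cn[:,0],18));r=cv2.minAreaRect(W.astype(np.float32));print("rect",np.round(r[0],1),np.round(r[1],1),round(r[2],2))
    print(q,S(ray("wrist",cv2.approxPolyDP(cn,4,True)[:,0],18)).round(1).tolist())
im=camera("top")
for q,c,m in blobs(im[200:330,190:330].copy(),(5,150,90),(14,255,255),60):
    cn=cv2.findContours(m,0,2)[0][0][:,0]+[190,200]
    print("top",q,S(ray("top",cv2.approxPolyDP(cn.reshape(-1,1,2),1.5,True)[:,0],18)).round(0).tolist())
E
python3 wr.py
```

```text
[479.6  -0.6   9.5] [[  23.4 -192.6]] 1.494 [ 0.3 -0.7 -0.4]
rect [   3.3 -128.2] [110.4 109.4] 1.04
[117, 0, 302, 288, 65217] [[-42.7, -74.3], [-52.4, -85.0], [-43.2, -84.5], [-42.4, -78.8], [-38.4, -78.8], [-32.6, -84.3], [-37.4, -85.4], [-42.3, -95.3], [-52.4, -85.6], [-51.2, -153.2], [-49.9, -137.9], [-47.1, -138.2], [-48.1, -141.0], [-44.8, -139.4], [-45.5, -142.2], [-44.5, -140.2], [-41.7, -144.5], [-43.4, -146.5], [-40.6, -146.9], [-42.0, -148.9], [-39.0, -146.9], [-40.5, -149.7], [-36.9, -151.3], [-39.9, -153.0], [-38.1, -161.7], [-41.4, -161.8], [-41.2, -164.7], [-44.7, -167.3], [-42.2, -172.5], [-47.6, -173.0], [-45.2, -174.3], [-46.0, -178.7], [-49.5, -175.7], [-49.4, -179.6], [-47.2, -177.8], [-47.9, -180.9], [-44.9, -180.9], [-46.3, -182.7], [-50.5, -182.3], [-48.6, -180.1], [-50.4, -181.0], [-50.9, -154.0], [-50.5, -182.8], [59.2, -181.0], [57.5, -82.9], [47.4, -72.9], [23.4, -73.3], [13.7, -83.6], [14.7, -128.7], [1.3, -130.1], [-5.7, -128.6], [-6.1, -87.9], [-15.2, -78.1], [-15.7, -73.9]]
top [69, 46, 16, 18, 199] [[45.0, -64.0], [26.0, -63.0], [14.0, -93.0], [55.0, -96.0]]
top [67, 73, 13, 14, 111] [[-10.0, -91.0], [-24.0, -64.0], [-43.0, -68.0], [-32.0, -83.0], [-36.0, -93.0]]
```

arm_command(
  targets=[
    {"hand":0.28,"x":-0.006,"y":0,"z":0,"yaw":0.016},
    {"hand":0.28,"x":0,"y":-0.019,"z":0,"yaw":0},
    {"hand":0.28,"x":0,"y":0,"z":0,"yaw":0},
    {"hand":0.28,"x":0.005,"y":0,"z":0,"yaw":0},
    {"hand":0.28,"x":0.008,"y":-0.0003,"z":0,"yaw":0},
    {"hand":0.28,"x":0.01,"y":-0.0006,"z":0,"yaw":0},
    {"hand":0.28,"x":0.01,"y":-0.0006,"z":0,"yaw":0},
    {"hand":0.28,"x":0.008,"y":-0.0005,"z":0,"yaw":0},
    {"hand":0.28,"x":0.004,"y":0,"z":0,"yaw":0},
    {"hand":0.28,"x":0.002,"y":0,"z":0,"yaw":0},
  ],
)

```text
clock: 6.9
eef_pos: [462.6, 42.6, 9.5]
eef_rot: [3.142, 0.0, 1.479]
wrist_force: [-1.1, -4.4, 4.9]
finger_gap: 60.2
finger_force: 2.7
```

```bash
python3 wr.py | sed 's/\(.\{1200\}\).*/\1/'
```

```text
[462.6  42.6   9.5] [[   2.4 -151.2]] 1.479 [-1.1 -4.4  4.9]
rect [  1.7 -86.7] [110.1 110.3] 90.0
[168, 0, 302, 290, 67873] [[-43.2, -31.7], [-53.2, -42.5], [-53.3, -140.4], [56.5, -140.8], [56.8, -42.9], [46.9, -31.7], [21.4, -31.7], [21.1, -34.6], [12.6, -43.2], [11.4, -88.5], [-8.9, -87.4], [-8.6, -45.6], [-17.5, -34.9], [-17.7, -31.7]]
top [52, 47, 9, 13, 82] [[48.0, -39.0], [44.0, -23.0], [23.0, -25.0], [19.0, -40.0]]
top [50, 75, 7, 10, 60] [[-23.0, -23.0], [-42.0, -25.0], [-41.0, -37.0], [-19.0, -37.0]]
```

arm_command(
  targets=[
    {"hand":0.28,"x":0.006,"y":0,"z":0,"yaw":0},
    {"hand":0.28,"x":0.01,"y":-0.0003,"z":0,"yaw":0},
    {"hand":0.28,"x":0.01,"y":-0.0003,"z":0,"yaw":0},
    {"hand":0.28,"x":0.01,"y":-0.0003,"z":0,"yaw":0},
    {"hand":0.28,"x":0.01,"y":-0.0003,"z":0,"yaw":0},
    {"hand":0.28,"x":0.01,"y":0,"z":0,"yaw":0},
    {"hand":0.28,"x":0.008,"y":0,"z":0,"yaw":0},
    {"hand":0.28,"x":0.006,"y":0,"z":0,"yaw":0},
    {"hand":0.28,"x":0.003,"y":0,"z":0,"yaw":0},
  ],
)

```text
clock: 7.9
eef_pos: [468.1, 115.5, 9.4]
eef_rot: [3.142, -0.0, 1.478]
wrist_force: [-0.3, -2.3, -0.7]
finger_gap: 60.1
finger_force: 1.0
```

arm_command(
  targets=[
    {"hand":0.28,"x":0.002,"y":0,"z":0,"yaw":0},
    {"hand":0.28,"x":0.002,"y":0,"z":0,"yaw":0},
  ],
)

```text
clock: 8.1
eef_pos: [468.4, 118.9, 9.4]
eef_rot: [-3.141, 0.0, 1.478]
wrist_force: [-0.9, -1.7, -1.9]
finger_gap: 60.3
finger_force: 0.8
```

```bash
python3 wr.py | sed 's/\(.\{800\}\).*/\1/'
```

```text
[468.4 118.9   9.4] [[  1.2 -74.7]] 1.478 [-0.9 -1.7 -1.9]
rect [  0.8 -10.1] [110.1 110.5] 89.99
[168, 0, 302, 290, 63163] [[-44.0, 45.0], [-54.3, 33.8], [-50.7, 32.5], [-46.9, 34.1], [-48.1, 28.7], [-46.2, 30.1], [-43.2, 25.0], [-44.8, 23.2], [-54.4, 32.5], [-54.1, -64.2], [55.4, -64.7], [55.7, 34.1], [45.8, 44.9], [20.3, 44.9], [20.0, 41.7], [11.9, 33.8], [11.3, 25.3], [21.6, 15.1], [24.2, 4.7], [22.6, -3.5], [17.7, -11.1], [10.0, -16.5], [2.9, -18.1], [-7.8, -16.5], [-20.4, -3.9], [-20.2, 13.4], [-9.5, 24.9], [-10.1, 33.4], [-18.6, 42.0], [-18.8, 45.0]]
```

arm_command(
  targets=[
    {"hand":0.28,"x":0.001,"y":0,"z":0,"yaw":0},
    {"hand":0.28,"x":0.001,"y":0,"z":0,"yaw":0},
    {"hand":0.28,"x":0.001,"y":0,"z":0,"yaw":0},
  ],
)

```text
clock: 8.5
eef_pos: [468.8, 121.8, 9.5]
eef_rot: [3.141, 0.0, 1.478]
wrist_force: [0.2, -2.4, -0.4]
finger_gap: 60.5
finger_force: 1.4
```

arm_command(
  targets=[
    {"hand":0.28,"x":0.0007,"y":0,"z":0,"yaw":0},
    {"hand":0.28,"x":0.0005,"y":0,"z":0,"yaw":0},
  ],
)

```text
clock: 8.7
eef_pos: [468.9, 123.1, 9.5]
eef_rot: [3.141, 0.0, 1.478]
wrist_force: [0.1, -2.5, 1.7]
finger_gap: 60.2
finger_force: 1.6
```

arm_command(
  targets=[
    {"hand":0.28,"x":0.0006,"y":0,"z":0,"yaw":0},
    {"hand":0.28,"x":0.0006,"y":0,"z":0,"yaw":0},
  ],
)

```text
clock: 8.9
eef_pos: [469.0, 124.3, 9.5]
eef_rot: [3.141, 0.0, 1.478]
wrist_force: [-0.4, -3.4, 1.5]
finger_gap: 60.4
finger_force: 1.8
```

arm_command(
  targets=[
    {"hand":0.28,"x":0.0006,"y":0,"z":0,"yaw":0},
    {"hand":0.28,"x":0.0004,"y":0,"z":0,"yaw":0},
  ],
)

```text
clock: 9.1
eef_pos: [469.1, 125.3, 9.5]
eef_rot: [3.141, 0.0, 1.478]
wrist_force: [-1.3, -4.0, 1.8]
finger_gap: 60.4
finger_force: 2.0
```

arm_command(
  targets=[
    {"hand":0.28,"x":0.0005,"y":0,"z":0,"yaw":0},
    {"hand":0.28,"x":0.0005,"y":0,"z":0,"yaw":0},
  ],
)

```text
clock: 9.3
eef_pos: [469.2, 126.3, 9.5]
eef_rot: [3.142, 0.0, 1.478]
wrist_force: [-0.8, -4.7, 3.0]
finger_gap: 60.0
finger_force: 2.1
```

arm_command(
  targets=[
    {"hand":0.28,"x":0.0005,"y":0,"z":0,"yaw":0},
    {"hand":0.28,"x":0.0005,"y":0,"z":0,"yaw":0},
  ],
)

```text
clock: 9.5
eef_pos: [469.3, 127.3, 9.5]
eef_rot: [3.141, 0.0, 1.478]
wrist_force: [-1.0, -4.8, 2.7]
finger_gap: 59.7
finger_force: 2.2
```

```bash
python3 wr.py | sed 's/\(.\{800\}\).*/\1/'
```

```text
[469.3 127.3   9.5] [[  1.2 -66.3]] 1.478 [-1.  -4.8  2.7]
rect [ 0.6 -1.8] [110.1 110.5] 89.99
[168, 0, 302, 290, 61829] [[-44.3, 53.3], [-54.3, 42.1], [-54.1, -56.0], [55.0, -56.4], [55.7, 42.0], [45.8, 53.2], [20.3, 53.2], [19.7, 49.7], [11.9, 42.0], [11.1, 24.1], [20.7, 14.8], [24.2, 2.9], [18.0, -12.2], [9.7, -18.2], [1.7, -19.8], [-7.5, -18.2], [-14.2, -13.8], [-20.3, -5.1], [-22.0, 2.9], [-20.1, 12.2], [-9.2, 23.4], [-10.4, 42.1], [-18.6, 50.0], [-18.8, 53.3]]
```

arm_command(
  targets=[
    {"hand":0.28,"x":0.0005,"y":0,"z":0,"yaw":0},
    {"hand":0.28,"x":0.0005,"y":0,"z":0,"yaw":0},
  ],
)

```text
clock: 9.8
eef_pos: [469.3, 127.6, 9.5]
eef_rot: [-3.141, 0.001, 1.478]
wrist_force: [-1.0, -15.3, 6.0]
finger_gap: 59.8
finger_force: 7.3
```

arm_command(
  targets=[
    {"hand":0.28,"x":0.0005,"y":0,"z":0,"yaw":0},
    {"hand":0.28,"x":0.0005,"y":0,"z":0,"yaw":0},
  ],
)

```text
clock: 10.0
eef_pos: [469.3, 127.8, 9.5]
eef_rot: [-3.141, 0.003, 1.478]
wrist_force: [-1.9, -22.9, 7.6]
finger_gap: 59.9
finger_force: 11.3
```

Run:
```python
from h import *
S=fr(ST,SY);s=manip.read_state();print(s["eef_pos"],s["wrist_force"])
im=camera("wrist");cv2.imwrite("pics/w4.png",im[:,:,::-1])
for q,c,m in blobs(im,(17,100,100),(32,255,255),100):
    (x,y),r=cv2.minEnclosingCircle(cv2.findContours(m,0,2)[0][0]);print(q,c,(x,y,r),S(ray("wrist",[[x,y]],48)),S(ray("wrist",[[x,y]],30)))
```

```text
[469.31670043 127.79579623   9.49342962] [ -1.89153013 -22.87028771   7.6119011 ]
[92, 0, 72, 34, 1640] [133.8  12.9] (127.0, 10.5, 36.54117202758789) [[-56.20246326  42.77878279]] [[-63.48477158  47.23326469]]
[482, 0, 65, 33, 767] [517.2  12.9] (514.0, 14.0, 34.92859649658203) [[58.91921718 41.79421312]] [[66.30152972 46.12327694]]
[173, 35, 20, 18, 224] [182.4  41.7] (182.0, 41.59375, 10.596799850463867) [[-40.52664897  34.26896548]] [[-45.81211473  37.63943572]]
[472, 61, 68, 51, 2002] [511.5  85.3] (505.5, 89.0, 35.41549301147461) [[58.70996527 20.72163315]] [[66.06562252 22.36639463]]
[100, 63, 71, 50, 2631] [134.2  88.3] (135.0, 88.5, 36.22509002685547) [[-56.19325176  20.88610951]] [[-63.4743867   22.55182259]]
[261, 82, 118, 121, 7838] [319.6 141.6] (320.0794372558594, 142.3654022216797, 60.37515640258789) [[1.24251769 4.62407194]] [[1.27776122 4.21826717]]
[147, 368, 14, 18, 141] [152.8 377.2] (152.48104858398438, 377.37677001953125, 9.38920783996582) [[-60.6438481 -79.9124572]] [[-68.49191628 -91.08683434]]
[126, 375, 23, 80, 742] [133.6 420.2] (136.5, 414.5506286621094, 39.705291748046875) [[-68.25771093 -95.76476712]] [[ -77.07566081 -108.95846951]]
[495, 376, 18, 79, 494] [505.9 419.5] (501.5, 415.0, 39.15683364868164) [[ 70.02107727 -95.82840064]] [[  78.81758535 -109.0302089 ]]
```

View pics/w4.png

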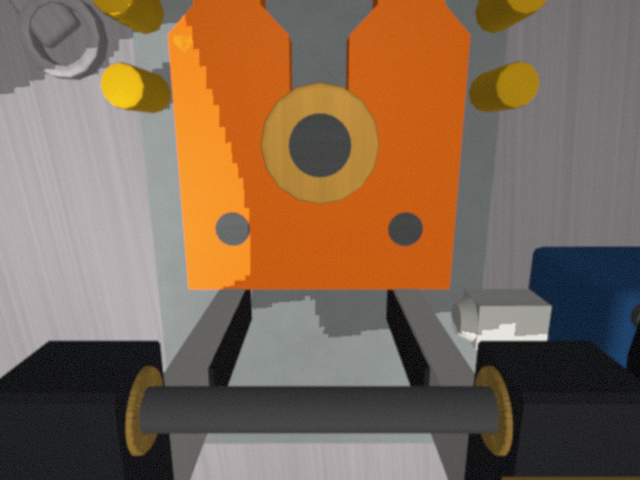

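The plate is home. Contact with the stud gives 23 N; the head is centred over the slot at (320,142), and the pins lie evenly on both sides. I back off, lift and look at the wheel.

arm_command(
  targets=[
    {"hand":0.28,"x":-0.004,"y":0,"z":0,"yaw":0},
    {"hand":0.28,"x":-0.01,"y":0,"z":0,"yaw":0},
    {"hand":0.28,"x":-0.01,"y":0,"z":0,"yaw":0},
    {"hand":0.28,"x":0,"y":0,"z":-0.04,"yaw":0},
    {"hand":0.28,"x":0,"y":0,"z":-0.05,"yaw":0},
    {"hand":0.28,"x":0,"y":0,"z":-0.05,"yaw":0},
    {"hand":0.28,"x":0,"y":0,"z":-0.05,"yaw":0},
    {"hand":0.28,"x":0,"y":0.04,"z":-0.03,"yaw":0},
    {"hand":0.28,"x":0,"y":0.04,"z":0,"yaw":0},
    {"hand":0.28,"x":0,"y":0,"z":0,"yaw":0},
  ],
)

```text
clock: 11.05
eef_pos: [549.4, 96.9, 228.8]
eef_rot: [3.142, -0.0, 1.477]
wrist_force: [-0.3, 0.5, -0.4]
finger_gap: 60.3
finger_force: 0.0
```

Run:
```python
from h import *
S=fr(ST,SY);s=manip.read_state();print(s["eef_pos"],s["wrist_force"],s["eef_rot"])
im=camera("wrist");cv2.imwrite("pics/w5.png",im[:,:,::-1])
t=camera("top");cv2.imwrite("pics/top5.png",t[:,:,::-1])
T=get_calibration("wrist")["cam_to_world"];print(T.round(2))
for n,i,lo in(("wrist",im,100),("top",t,10)):
  for q,c,m in blobs(i,(0,150,80),(4,255,255),lo)+blobs(i,(176,150,80),(180,255,255),lo): print(n,q,c,ray(n,[c],132).round(1),ray(n,[c],49).round(1))
```

```text
[549.42141391  96.86649388 228.76557463] [-0.2625842   0.50046304 -0.42799499] [ 3.14151874e+00 -1.97040981e-04  1.47661627e+00]
[[ 1.0000e+00  9.0000e-02  3.0000e-02  5.5343e+02]
 [-9.0000e-02  9.6000e-01  2.5000e-01  1.7029e+02]
 [-0.0000e+00 -2.5000e-01  9.7000e-01  4.0840e+02]
 [ 0.0000e+00  0.0000e+00  0.0000e+00  1.0000e+00]]
wrist [392, 121, 43, 34, 1031] [413.7 137.6] [[611.4 162.2]] [[628.8 159.8]]
wrist [425, 238, 7, 24, 119] [428.1 250.1] [[618.2  88.6]] [[637.6  64.1]]
top [32, 58, 608, 68, 10348] [365.7  76.7] [[ 881.9 -122.1]] [[ 924.1 -129.5]]
top [0, 176, 106, 104, 10213] [ 51.6 227.2] [[550.8 557.6]] [[564.5 608.6]]
top [104, 184, 25, 97, 1494] [115.9 235.3] [[532.1 418. ]] [[544.2 457.1]]
top [281, 193, 9, 2, 11] [285.5 193.3] [[620.5  54.8]] [[640.3  62.6]]
top [566, 300, 28, 10, 150] [581.8 304.5] [[ 378.7 -563.9]] [[ 377.7 -609.2]]
top [631, 305, 8, 4, 17] [634.8 306.9] [[ 373.  -673.2]] [[ 371.5 -727.9]]
top [113, 203, 6, 5, 10] [115.7 204.9] [[598.3 421.3]] [[616.1 460.6]]
top [97, 212, 7, 11, 17] [ 99.7 217.1] [[571.9 454.7]] [[587.5 496.9]]
```

View pics/w5.png

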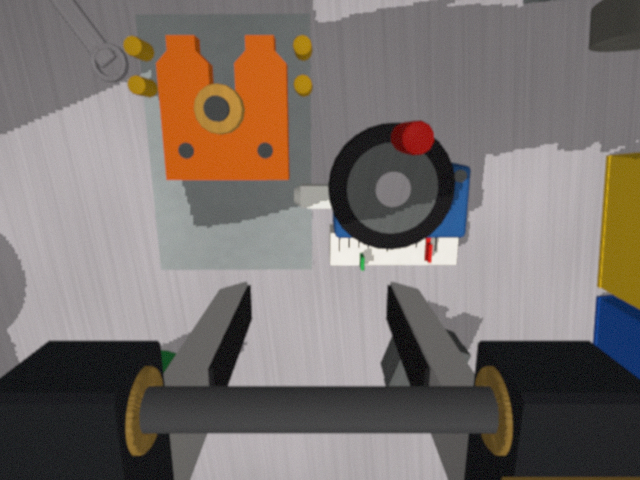

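The wrist view shows the plate home under the brass head. The wheel centre is at (391.5,185.5), the knob top at (417,137), the pointer at (429,250) and the green mark at (362,262).

Run:
```python
from h import *
w=lambda p,z:ray("wrist",[p],z)[0].round(1)
print("wheel rim",w((391.5,185.5),86),"hub",w((393,189),88),"knob top",w((417,137),132),"knob cent mid",w((413.7,137.6),124))
print("top hub",ray("top",[(256.8,205)],88),"knob",ray("top",[(238,196.5)],132))
im=cv2.imread("pics/w5.png")
hsv=cv2.cvtColor(im,cv2.COLOR_BGR2HSV)[100:260,310:480]
m=((hsv[:,:,2]<60)&(hsv[:,:,1]<90)).astype(np.uint8)
n,l,s,c=cv2.connectedComponentsWithStats(m);i=1+s[1:,4].argmax();print(s[i])
h=cv2.convexHull(cv2.findContours((l==i).astype(np.uint8),0,1)[0][0])[:,0]+[310,100]
W=ray("wrist",h,86).astype(np.float32);print(cv2.fitEllipse(W))
```

```text
wheel rim [603.2 127.6] hub [603.9 125.2] knob top [613.5 162.4] knob cent mid [613.1 162. ]
top hub [[604.7745577  123.40409205]] knob [[614.43045915 157.1919951 ]]
[  19   23  127  125 4786]
((602.9649047851562, 126.23443603515625), (92.9383316040039, 93.96324157714844), 81.37657928466797)
```

arm_command(
  targets=[
    {"hand":0.28,"x":0.024,"y":0.019,"z":0,"yaw":0},
    {"hand":0.28,"x":0.024,"y":0.019,"z":0,"yaw":0},
    {"hand":0.28,"x":0.0232,"y":0.0196,"z":0,"yaw":0},
    {"hand":0.28,"x":0,"y":0,"z":0.03,"yaw":0},
    {"hand":0.28,"x":0,"y":0,"z":0.04,"yaw":0},
    {"hand":0.28,"x":0,"y":0,"z":0.04,"yaw":0},
    {"hand":0.28,"x":0,"y":0,"z":0.02,"yaw":0},
    {"hand":0.28,"x":0,"y":0,"z":0.004,"yaw":0},
    {"hand":0.28,"x":0,"y":0,"z":0,"yaw":0},
  ],
)

```text
clock: 12.05
eef_pos: [610.4, 163.5, 95.9]
eef_rot: [-3.141, -0.0, 1.478]
wrist_force: [-1.0, 0.1, 0.6]
finger_gap: 60.1
finger_force: 0.0
```

arm_command(
  targets=[
    {"hand":-0.6,"x":0,"y":0,"z":0,"yaw":0},
    {"hand":-0.6,"x":0,"y":0,"z":0,"yaw":0},
    {"hand":-0.6,"x":0,"y":0,"z":0,"yaw":0},
    {"hand":-0.6,"x":0,"y":0,"z":0,"yaw":0},
  ],
  newtons=8,
)

```text
clock: 12.45
eef_pos: [611.1, 163.5, 96.1]
eef_rot: [3.14, -0.0, 1.478]
wrist_force: [0.6, 1.0, -0.7]
finger_gap: 31.8
finger_force: 0.5
```

arm_command(
  targets=[
    {"hand":-0.7,"x":0,"y":0.001,"z":0,"yaw":0},
    {"hand":-0.7,"x":0,"y":0,"z":0,"yaw":0},
    {"hand":-0.7,"x":0,"y":0,"z":0,"yaw":0},
  ],
)

```text
clock: 12.75
eef_pos: [612.1, 163.4, 95.8]
eef_rot: [3.141, -0.0, 1.478]
wrist_force: [0.8, 0.1, 3.3]
finger_gap: 22.0
finger_force: 8.0
```

Run:
```python
from h import *
a=np.radians(81-15*np.arange(25));p=38*np.c_[np.sin(a),np.cos(a)]
print(np.diff(p,axis=0).round(1).tolist())
im=cv2.imread("pics/w5.png")[:,:,::-1].copy()
S=fr(ST,SY)
# wrist calib of stored picture: camera moved since; shift by TCP move at same orientation
s=manip.read_state()["eef_pos"];d=(np.array([549.4,96.9,228.8])-s)
for q,c,m in blobs(im[220:290,320:470].copy(),(50,100,50),(80,255,255),10)+blobs(im[220:290,320:470].copy(),(0,150,80),(4,255,255),10):
    ys,xs=np.nonzero(m);c=c+[320,220]
    top=np.array([xs[ys<=ys.min()+1].mean()+320,ys.min()+220]);bot=np.array([xs[ys>=ys.max()-1].mean()+320,ys.max()+220])
    for nm,p in(("c",c),("top",top),("bot",bot)):
        print(nm,p,[(S(ray("wrist",[p],z-d[2])+d[:2])[0]).round(1).tolist() for z in(40,49,56)])
```

```text
[[-2.8, 9.5], [-5.2, 8.5], [-7.2, 6.8], [-8.7, 4.7], [-9.6, 2.3], [-9.9, -0.3], [-9.5, -2.8], [-8.5, -5.2], [-6.8, -7.2], [-4.7, -8.7], [-2.3, -9.6], [0.3, -9.9], [2.8, -9.5], [5.2, -8.5], [7.2, -6.8], [8.7, -4.7], [9.6, -2.3], [9.9, 0.3], [9.5, 2.8], [8.5, 5.2], [6.8, 7.2], [4.7, 8.7], [2.3, 9.6], [-0.3, 9.9]]
c [361.8 262.4] [[122.0, -127.8], [121.0, -125.1], [120.3, -123.0]]
top [361.5 255. ] [[121.5, -120.9], [120.6, -118.4], [119.9, -116.4]]
bot [362. 269.] [[122.3, -134.0], [121.3, -131.1], [120.6, -128.9]]
c [428.1 250.1] [[180.6, -116.4], [178.2, -114.0], [176.4, -112.1]]
top [427.66666667 238.        ] [[179.5, -105.4], [177.2, -103.2], [175.3, -101.5]]
bot [429. 261.] [[182.0, -126.5], [179.6, -123.8], [177.7, -121.7]]
```

arm_command(
  targets=[
    {"hand":-0.7,"x":-0.0028,"y":0.0095,"z":0,"yaw":0},
    {"hand":-0.7,"x":-0.0052,"y":0.0085,"z":0,"yaw":0},
    {"hand":-0.7,"x":-0.0072,"y":0.0068,"z":0,"yaw":0},
    {"hand":-0.7,"x":-0.0087,"y":0.0047,"z":0,"yaw":0},
    {"hand":-0.7,"x":-0.0096,"y":0.0023,"z":0,"yaw":0},
    {"hand":-0.7,"x":-0.0099,"y":-0.0003,"z":0,"yaw":0},
  ],
)

```text
clock: 13.35
eef_pos: [639.9, 116.9, 95.4]
eef_rot: [3.141, -0.0, 1.478]
wrist_force: [0.8, 0.3, -0.1]
finger_gap: 15.5
finger_force: 0.0
```

The gap fell to 15.5 mm, so the knob slipped out. I open, go up and look.

arm_command(
  targets=[
    {"hand":-0.7,"x":0,"y":0,"z":-0.04,"yaw":0},
    {"hand":0.28,"x":-0.03,"y":-0.03,"z":-0.05,"yaw":0},
    {"hand":0.28,"x":-0.03,"y":-0.03,"z":-0.042,"yaw":0},
    {"hand":0.28,"x":0,"y":0,"z":0,"yaw":0},
    {"hand":0.28,"x":0,"y":0,"z":0,"yaw":0},
  ],
)

```text
clock: 13.85
eef_pos: [586.9, 73.5, 209.3]
eef_rot: [3.141, -0.0, 1.477]
wrist_force: [-0.6, -0.3, -0.3]
finger_gap: 42.5
finger_force: 0.0
```

```bash
cat > knob.py <<'E'
from h import *
S=fr(ST,SY);s=manip.read_state();print(s["clock"],s["eef_pos"].round(1),s["eef_rot"].round(3))
im=camera("wrist");cv2.imwrite("pics/w%d.png"%(s["clock"]*100),im[:,:,::-1])
hsv=cv2.cvtColor(im,cv2.COLOR_RGB2HSV)
for q,c,m in blobs(im,(0,150,60),(5,255,255),80)+blobs(im,(175,150,60),(180,255,255),80):
    print("red",q,c,"z132",ray("wrist",[c],132).round(1),"z110",ray("wrist",[c],110).round(1),"z49 st",S(ray("wrist",[c],49)).round(1))
    if q[4]>500:
        (x,y),r=cv2.minEnclosingCircle(cv2.findContours(m,0,2)[0][0])
        ys,xs=np.nonzero(m);v=hsv[:,:,2][ys,xs];print("bright",[ (k,np.c_[xs,ys][v>=np.percentile(v,k)].mean(0).round(1)) for k in(0,50)])
for q,c,m in blobs(im,(50,100,50),(80,255,255),20):
    if q[4]<400: print("green",q,c,"z49 st",S(ray("wrist",[c],49)).round(1))
m=((hsv[:,:,2]<60)&(hsv[:,:,1]<90)).astype(np.uint8);m[320:]=0
n,l,st,c=cv2.connectedComponentsWithStats(m)
for i in range(1,n):
    if st[i,4]>2500:
        h=cv2.convexHull(cv2.findContours((l==i).astype(np.uint8),0,1)[0][0])[:,0];W=ray("wrist",h,86).astype(np.float32);e=cv2.fitEllipse(W);print("dark",st[i],np.round(e[0],1),np.round(e[1],1))
E
python3 knob.py; ls pics
```

```text
13.85 [586.9  73.5 209.3] [ 3.141 -0.     1.477]
red [378, 124, 43, 37, 1174] [400. 141.] z132 [[639.5 138.1]] z110 [[643.4 137.3]] z49 st [[184.8 -41.1]]
bright [(0, array([400., 141.])), (50, array([405.5, 140.4]))]
red [379, 220, 6, 25, 116] [381.1 231.9] z132 [[625.5  85.2]] z110 [[628.3  80. ]] z49 st [[ 172.9 -112.5]]
red [592, 443, 48, 37, 1262] [616.5 465.2] z132 [[781.7 -99.4]] z110 [[ 797.9 -120.6]] z49 st [[ 401.6 -336.8]]
bright [(0, array([616.5, 465.2])), (50, array([623. , 469.8]))]
green [315, 238, 3, 16, 43] [316.  246.3] z49 st [[ 120.3 -124.6]]
dark [ 273   92  136  137 5990] [606.  125.8] [92.8 93.2]
crop.png
side0.png
t1.png
t2.png
t3.png
top0.png
top5.png
w1385.png
w4.png
w5.png
```

arm_command(
  targets=[
    {"hand":0.28,"x":0.023,"y":0.0158,"z":0,"yaw":0},
    {"hand":0.28,"x":0.023,"y":0.0158,"z":0,"yaw":0},
    {"hand":0.28,"x":0.0232,"y":0.0157,"z":0,"yaw":0},
    {"hand":0.28,"x":0,"y":0,"z":0.03,"yaw":0},
    {"hand":0.28,"x":0,"y":0,"z":0.04,"yaw":0},
    {"hand":0.28,"x":0,"y":0,"z":0.03,"yaw":0},
    {"hand":0.28,"x":0,"y":0,"z":0.014,"yaw":0},
    {"hand":0.28,"x":0,"y":0,"z":0,"yaw":0},
  ],
  newtons=30,
)

```text
clock: 14.7
eef_pos: [639.8, 138.8, 92.1]
eef_rot: [-3.138, 0.001, 1.478]
wrist_force: [-0.6, -0.3, 0.5]
finger_gap: 60.2
finger_force: 0.0
```

arm_command(
  targets=[
    {"hand":-0.75,"x":0,"y":0,"z":0,"yaw":0},
    {"hand":-0.75,"x":0,"y":0,"z":0,"yaw":0},
    {"hand":-0.75,"x":0,"y":0,"z":0,"yaw":0},
    {"hand":-0.75,"x":0,"y":0,"z":0,"yaw":0},
    {"hand":-0.75,"x":0,"y":0,"z":0,"yaw":0},
    {"hand":-0.75,"x":0,"y":0,"z":0,"yaw":0},
    {"hand":-0.75,"x":0,"y":0,"z":0,"yaw":0},
  ],
  newtons=30,
)

```text
clock: 15.4
eef_pos: [640.8, 138.6, 95.2]
eef_rot: [3.14, -0.0, 1.478]
wrist_force: [4.3, 1.1, 0.3]
finger_gap: 21.2
finger_force: 30.0
```

arm_command(
  targets=[
    {"hand":-0.75,"x":-0.0096,"y":0.0027,"z":0,"yaw":0},
    {"hand":-0.75,"x":-0.0099,"y":0.0001,"z":0,"yaw":0},
    {"hand":-0.75,"x":-0.0096,"y":-0.0025,"z":0,"yaw":0},
  ],
)

```text
clock: 15.7
eef_pos: [641.7, 108.1, 95.4]
eef_rot: [3.132, 0.0, 1.477]
wrist_force: [28.5, -8.8, -9.2]
finger_gap: 21.8
finger_force: 30.0
```

arm_command(
  targets=[
    {"hand":-0.75,"x":-0.001,"y":0.0025,"z":0,"yaw":0},
    {"hand":-0.75,"x":0,"y":0,"z":0,"yaw":0},
  ],
)

```text
clock: 15.9
eef_pos: [641.5, 106.8, 95.2]
eef_rot: [3.139, 0.001, 1.477]
wrist_force: [9.8, -4.7, -0.5]
finger_gap: 21.5
finger_force: 30.0
```

arm_command(
  targets=[
    {"hand":-0.75,"x":-0.0092,"y":-0.0036,"z":0,"yaw":0},
    {"hand":-0.75,"x":-0.0074,"y":-0.0066,"z":0,"yaw":0},
    {"hand":-0.75,"x":-0.0055,"y":-0.0083,"z":0,"yaw":0},
    {"hand":-0.75,"x":0,"y":0,"z":0,"yaw":0},
  ],
)

```text
clock: 16.3
eef_pos: [619.6, 86.2, 95.2]
eef_rot: [3.141, 0.002, 1.477]
wrist_force: [1.9, -7.7, 2.0]
finger_gap: 21.6
finger_force: 30.0
```

arm_command(
  targets=[
    {"hand":-0.75,"x":-0.0036,"y":-0.0095,"z":0,"yaw":0},
    {"hand":-0.75,"x":-0.0004,"y":-0.0099,"z":0,"yaw":0},
    {"hand":-0.75,"x":0.0021,"y":-0.0097,"z":0,"yaw":0},
    {"hand":-0.75,"x":0.0046,"y":-0.0088,"z":0,"yaw":0},
    {"hand":-0.75,"x":0.0067,"y":-0.0073,"z":0,"yaw":0},
    {"hand":-0.75,"x":0,"y":0,"z":0,"yaw":0},
  ],
)

```text
clock: 16.9
eef_pos: [574.6, 101.9, 95.1]
eef_rot: [-3.14, 0.001, 1.479]
wrist_force: [-6.3, -2.9, 7.2]
finger_gap: 21.5
finger_force: 30.0
```

arm_command(
  targets=[
    {"hand":-0.75,"x":0.0083,"y":-0.0055,"z":0,"yaw":0},
    {"hand":-0.75,"x":0.0096,"y":-0.0027,"z":0,"yaw":0},
    {"hand":-0.75,"x":0.0099,"y":-0.0001,"z":0,"yaw":0},
    {"hand":-0.75,"x":0.0096,"y":0.0025,"z":0,"yaw":0},
    {"hand":-0.75,"x":0.0086,"y":0.0049,"z":0,"yaw":0},
    {"hand":-0.75,"x":0.0071,"y":0.007,"z":0,"yaw":0},
    {"hand":-0.75,"x":0.005,"y":0.0085,"z":0,"yaw":0},
    {"hand":-0.75,"x":0,"y":0,"z":0,"yaw":0},
  ],
)

```text
clock: 17.7
eef_pos: [597.0, 158.5, 95.1]
eef_rot: [3.14, -0.0, 1.478]
wrist_force: [0.3, -0.8, 7.2]
finger_gap: 21.9
finger_force: 30.0
```

arm_command(
  targets=[
    {"hand":-0.75,"x":0.0021,"y":0.0097,"z":0,"yaw":0},
    {"hand":-0.75,"x":-0.0004,"y":0.0099,"z":0,"yaw":0},
    {"hand":-0.75,"x":-0.003,"y":0.0095,"z":0,"yaw":0},
    {"hand":-0.75,"x":-0.0053,"y":0.0084,"z":0,"yaw":0},
    {"hand":-0.75,"x":-0.0073,"y":0.0067,"z":0,"yaw":0},
    {"hand":-0.75,"x":-0.0088,"y":0.0046,"z":0,"yaw":0},
    {"hand":-0.75,"x":-0.0097,"y":0.0021,"z":0,"yaw":0},
    {"hand":-0.75,"x":-0.0099,"y":-0.0004,"z":0,"yaw":0},
    {"hand":-0.75,"x":0,"y":0,"z":0,"yaw":0},
  ],
)

```text
clock: 18.6
eef_pos: [642.9, 110.0, 95.1]
eef_rot: [3.14, 0.0, 1.477]
wrist_force: [5.3, -1.1, 3.1]
finger_gap: 21.3
finger_force: 30.0
```

arm_command(
  targets=[
    {"hand":-0.75,"x":-0.0094,"y":-0.003,"z":0,"yaw":0},
    {"hand":-0.75,"x":-0.0082,"y":-0.0056,"z":0,"yaw":0},
    {"hand":-0.75,"x":-0.0064,"y":-0.0075,"z":0,"yaw":0},
    {"hand":-0.75,"x":-0.0043,"y":-0.009,"z":0,"yaw":0},
    {"hand":-0.75,"x":-0.0018,"y":-0.0098,"z":0,"yaw":0},
    {"hand":-0.75,"x":0.0008,"y":-0.0099,"z":0,"yaw":0},
    {"hand":-0.75,"x":0.0033,"y":-0.0094,"z":0,"yaw":0},
    {"hand":-0.75,"x":0.0056,"y":-0.0082,"z":0,"yaw":0},
    {"hand":-0.75,"x":0.0075,"y":-0.0064,"z":0,"yaw":0},
    {"hand":-0.75,"x":0,"y":0,"z":0,"yaw":0},
  ],
)

```text
clock: 19.6
eef_pos: [572.3, 105.9, 95.1]
eef_rot: [3.141, -0.001, 1.479]
wrist_force: [1.9, 1.2, 7.2]
finger_gap: 21.3
finger_force: 30.0
```

```bash
cat > pm.py <<'E'
from h import *
S=fr(ST,SY);s=manip.read_state();p=s["eef_pos"][:2]-[606.9,121.4];print(s["clock"],s["eef_pos"].round(1),"ang",np.degrees(np.arctan2(p[1],p[0])).round(1),s["wrist_force"].round(1))
for n,a in(("wrist",15),("top",3),("side",3)):
    im=camera(n);cv2.imwrite("pics/pm_%s_%d.png"%(n,s["clock"]*100),im[:,:,::-1])
    for nm,lo,hi in(("red",(0,150,60),(5,255,255)),("green",(45,100,40),(80,255,255))):
        for q,c,m in blobs(im,lo,hi,a):
            if q[4]<600:
                P=S(ray(n,[c],49))[0]
                if 60<P[0]<215 and -150<P[1]<-90: print(n,nm,q,c,P.round(1))
E
python3 pm.py
```

```text
19.6 [572.3 105.9  95.1] ang -155.9 [1.9 1.2 7.2]
wrist green [343, 342, 7, 20, 105] [345.9 352.2] [ 121.4 -128.3]
top red [279, 213, 9, 2, 11] [282.5 213.8] [ 128.5 -112.5]
top green [286, 217, 4, 2, 6] [287.2 217.7] [ 120.3 -124.3]
side red [252, 259, 8, 22, 123] [255.3 269.8] [ 160.9 -120.3]
side red [265, 276, 3, 3, 4] [266.2 277. ] [ 124.9 -116.6]
side green [269, 273, 3, 7, 16] [269.9 275.9] [ 120.7 -124. ]
```

arm_command(
  targets=[
    {"hand":-0.75,"x":0.0092,"y":-0.0037,"z":0,"yaw":0},
    {"hand":-0.75,"x":0.0099,"y":-0.0012,"z":0,"yaw":0},
    {"hand":-0.75,"x":0.0098,"y":0.0014,"z":0,"yaw":0},
    {"hand":-0.75,"x":0.0091,"y":0.0039,"z":0,"yaw":0},
    {"hand":-0.75,"x":0.0078,"y":0.0061,"z":0,"yaw":0},
    {"hand":-0.75,"x":0,"y":0,"z":0,"yaw":0},
  ],
)

```text
clock: 20.35
eef_pos: [583.2, 151.4, 95.0]
eef_rot: [-3.141, -0.001, 1.479]
wrist_force: [-4.2, 6.6, 11.1]
finger_gap: 21.1
finger_force: 30.0
```

```bash
python3 pm.py;python3 - <<'E'
import cv2,glob,numpy as np
f=lambda n:cv2.imread(sorted(glob.glob(f"pics/pm_{n}_*.png"))[-1])
a=f("side")[225:325,210:310];b=f("top")[180:240,250:310];c=f("wrist")[280:400,280:480]
r=lambda i,w,h:cv2.resize(i,(w,h),interpolation=cv2.INTER_CUBIC)
cv2.imwrite("pics/v8.png",np.hstack([r(a,400,400),r(b,400,400)]))
E
```

```text
20.35 [583.2 151.4  95. ] ang 128.3 [-4.2  6.6 11.1]
top red [279, 216, 6, 2, 10] [281.9 216.4] [ 122.3 -111.7]
top green [287, 217, 3, 2, 4] [287.8 217.8] [ 120.1 -125.7]
side red [264, 276, 4, 5, 11] [266.1 277.9] [ 123.2 -114.3]
side green [269, 273, 3, 6, 14] [270.1 275.8] [ 120.6 -124.5]
```

View pics/v8.png

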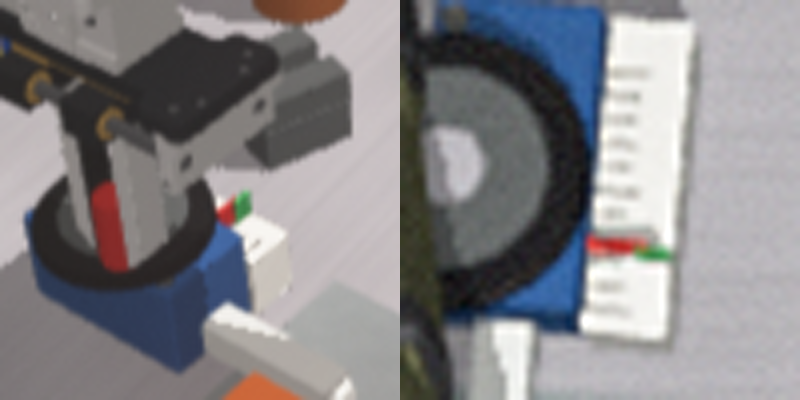

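The side and top crops show the red pointer about 1–2 mm short of the green tab, at (230,212)/(242,205) and (615,243)/(655,253). I release and measure with a clear wrist view.

arm_command(
  targets=[
    {"hand":0.1,"x":0,"y":0,"z":0,"yaw":0},
    {"hand":0.1,"x":0,"y":0,"z":0,"yaw":0},
    {"hand":0.1,"x":0,"y":0,"z":0,"yaw":0},
    {"hand":0.1,"x":0,"y":0,"z":-0.03,"yaw":0},
    {"hand":0.1,"x":0,"y":0,"z":-0.05,"yaw":0},
    {"hand":0.1,"x":-0.04,"y":0.0,"z":-0.03,"yaw":0},
    {"hand":0.1,"x":-0.05,"y":0.0,"z":0,"yaw":0},
    {"hand":0.1,"x":-0.04,"y":0.0,"z":0,"yaw":0},
    {"hand":0.1,"x":0,"y":0,"z":0,"yaw":0},
  ],
)

```text
clock: 21.4
eef_pos: [570.6, 16.2, 204.8]
eef_rot: [-3.141, 0.001, 1.473]
wrist_force: [0.7, 0.1, -0.2]
finger_gap: 51.9
finger_force: 0.0
```

```bash
python3 pm.py; python3 knob.py
```

```text
21.4 [570.6  16.2 204.8] ang -109.0 [ 0.7  0.1 -0.2]
wrist red [331, 142, 4, 31, 79] [332.2 156.5] [ 122.4 -109.5]
wrist green [329, 167, 3, 15, 37] [329.8 174.4] [ 120.6 -123. ]
side red [265, 277, 3, 3, 8] [266.1 278.1] [ 122.7 -113.8]
side green [269, 273, 3, 6, 14] [270.1 275.8] [ 120.6 -124.5]
21.55 [571.   20.6 204.5] [-3.141 -0.     1.477]
red [299, 0, 40, 51, 1499] [318.2  22.5] z132 [[582.3 151.1]] z110 [[582.7 156.1]] z49 st [[111.4 -13.2]]
bright [(0, array([318.2,  22.5])), (50, array([319.5,  15.7]))]
red [331, 149, 4, 30, 96] [332.7 161.9] z132 [[583.9  77.3]] z110 [[584.4  75.9]] z49 st [[ 122.5 -110.7]]
red [620, 433, 20, 47, 711] [631.2 457.7] z132 [[ 773.3 -143.4]] z110 [[ 790.4 -164.1]] z49 st [[ 400.4 -379.3]]
bright [(0, array([631.2, 457.7])), (50, array([633.5, 454.1]))]
green [329, 173, 3, 14, 36] [329.8 180.2] z49 st [[ 120.4 -124.6]]
dark [ 287    0  147  154 7135] [606.5 125.3] [93.6 94.3]
```

```bash
cat > soft.py <<'E'
from h import *
S=fr(ST,SY)
def soft(im,box,f):
    x0,x1,y0,y1=box;s=im[y0:y1,x0:x1].astype(float);w=np.clip(f(s)-25,0,None);m=w.sum()
    X,Y=np.meshgrid(np.arange(x0,x1),np.arange(y0,y1));return np.array([(w*X).sum()/m,(w*Y).sum()/m]),m
R=lambda s:s[:,:,0]-s[:,:,1:].max(2)
G=lambda s:s[:,:,1]-np.maximum(s[:,:,0],s[:,:,2])
def run(n,pr,pg,k):
    im=np.mean([camera(n).astype(float) for _ in range(3)],0)
    b=lambda p:(int(p[0])-k[0],int(p[0])+k[0]+1,int(p[1])-k[1],int(p[1])+k[1]+1)
    r,g=soft(im,b(pr),R)[0],soft(im,b(pg),G)[0]
    for zg in(48,52):
        a,c=S(ray(n,[r],49))[0],S(ray(n,[g],zg))[0];print(n,r.round(2),g.round(2),a.round(2),c.round(2),"diff",(a-c)[0].round(2))
E
python3 - <<'E'
from soft import *
run("wrist",(332.7,161.9),(329.8,180.2),(8,20))
run("side",(266.1,278.1),(270.1,275.8),(4,5))
run("top",(282,216),(287.5,217.7),(7,4))
s=manip.read_state();print(s["eef_pos"])
# station yaw check from plate in wrist view
im=camera("wrist")
for q,c,m in blobs(im,(17,100,100),(32,255,255),100): print(q[:4],S(ray("wrist",[c],30)).round(1))
E
```

```text
wrist [332.81 165.15] [330.14 181.67] [ 122.6 -112.9] [ 120.67 -125.65] diff 1.93
wrist [332.81 165.15] [330.14 181.67] [ 122.6 -112.9] [ 120.57 -125.22] diff 2.03
side [266.18 277.71] [270.14 275.79] [ 123.42 -114.85] [ 121.33 -125.37] diff 2.09
side [266.18 277.71] [270.14 275.79] [ 123.42 -114.85] [ 118.07 -122.23] diff 5.34
top [nan nan] [nan nan] [nan nan] [nan nan] diff nan
top [nan nan] [nan nan] [nan nan] [nan nan] diff nan
[571.03644313  20.51135567 204.72367117]
[138, 0, 58, 32] [[ 0.6 -4.3]]
[595, 65, 45, 167] [[ 357.3 -133. ]]
[169, 369, 12, 17] [[ -21.1 -308.7]]
[472, 375, 15, 80] [[ 265.9 -353.8]]
[152, 376, 21, 79] [[ -40.6 -354.3]]soft.py:5: RuntimeWarning: invalid value encountered in scalar divide
  X,Y=np.meshgrid(np.arange(x0,x1),np.arange(y0,y1));return np.array([(w*X).sum()/m,(w*Y).sum()/m]),m
```

arm_command(
  targets=[
    {"hand":0.1,"x":0.03,"y":0,"z":0,"yaw":0},
    {"hand":0.1,"x":0.04,"y":0,"z":0,"yaw":0},
    {"hand":0.1,"x":0.04,"y":0,"z":0,"yaw":0},
    {"hand":0.1,"x":0.0215,"y":0,"z":0.01,"yaw":0},
    {"hand":0.1,"x":0,"y":0,"z":0.03,"yaw":0},
    {"hand":0.1,"x":0,"y":0,"z":0.04,"yaw":0},
    {"hand":0.1,"x":0,"y":0,"z":0.025,"yaw":0},
    {"hand":0.1,"x":0,"y":0,"z":0.004,"yaw":0},
    {"hand":0.1,"x":0,"y":0,"z":0,"yaw":0},
  ],
)

```text
clock: 23.0
eef_pos: [583.3, 151.2, 96.0]
eef_rot: [-3.141, 0.0, 1.478]
wrist_force: [0.8, -0.7, 1.1]
finger_gap: 51.7
finger_force: 0.0
```

arm_command(
  targets=[
    {"hand":-0.75,"x":0,"y":0,"z":0,"yaw":0},
    {"hand":-0.75,"x":0,"y":0,"z":0,"yaw":0},
    {"hand":-0.75,"x":0,"y":0,"z":0,"yaw":0},
    {"hand":-0.75,"x":0,"y":0,"z":0,"yaw":0},
    {"hand":-0.75,"x":0,"y":0,"z":0,"yaw":0},
    {"hand":-0.75,"x":0,"y":0,"z":0,"yaw":0},
  ],
  newtons=25,
)

```text
clock: 23.6
eef_pos: [583.4, 151.3, 96.3]
eef_rot: [3.141, -0.0, 1.478]
wrist_force: [-1.0, 0.2, 4.2]
finger_gap: 21.3
finger_force: 25.0
```

```bash
python3 pm.py
```

```text
23.6 [583.4 151.3  96.3] ang 128.1 [-1.   0.2  4.2]
top red [279, 216, 6, 2, 10] [281.9 216.4] [ 122.3 -111.7]
top green [287, 217, 3, 2, 4] [287.8 217.8] [ 120.1 -125.7]
side red [265, 276, 3, 5, 10] [266.3 278.1] [ 122.4 -114.1]
side green [269, 273, 3, 6, 14] [270.1 275.8] [ 120.6 -124.5]
```

arm_command(
  targets=[
    {"hand":-0.75,"x":0.0047,"y":0.0061,"z":0,"yaw":0},
    {"hand":-0.75,"x":0.0034,"y":0.007,"z":0,"yaw":0},
    {"hand":-0.75,"x":0,"y":0,"z":0,"yaw":0},
    {"hand":-0.75,"x":0,"y":0,"z":0,"yaw":0},
  ],
)

```text
clock: 24.15
eef_pos: [597.8, 158.3, 96.2]
eef_rot: [3.14, -0.001, 1.478]
wrist_force: [0.8, 0.3, 6.2]
finger_gap: 21.3
finger_force: 25.0
```

arm_command(
  targets=[
    {"hand":0.1,"x":0,"y":0,"z":0,"yaw":0},
    {"hand":0.1,"x":0,"y":0,"z":0,"yaw":0},
    {"hand":0.1,"x":0,"y":0,"z":0,"yaw":0},
    {"hand":0.1,"x":0,"y":0,"z":-0.03,"yaw":0},
    {"hand":0.1,"x":0,"y":0,"z":-0.05,"yaw":0},
    {"hand":0.1,"x":-0.04,"y":-0.006,"z":-0.03,"yaw":0},
    {"hand":0.1,"x":-0.05,"y":-0.006,"z":0,"yaw":0},
    {"hand":0.1,"x":-0.047,"y":0.0,"z":0,"yaw":0},
    {"hand":0.1,"x":0,"y":0,"z":0,"yaw":0},
    {"hand":0.1,"x":0,"y":0,"z":0,"yaw":0},
  ],
)

```text
clock: 25.15
eef_pos: [572.5, 22.7, 205.5]
eef_rot: [-3.142, -0.0, 1.476]
wrist_force: [0.1, 0.8, -0.7]
finger_gap: 51.7
finger_force: 0.0
```

```bash
python3 pm.py
python3 - <<'E'
from soft import *
im=camera("wrist")
r=[c for q,c,m in blobs(im,(0,150,60),(5,255,255),50) if q[4]<300 and 100<c[1]<250]
g=[c for q,c,m in blobs(im,(45,100,40),(80,255,255),15) if q[4]<300 and 100<c[1]<250]
print(r,g);run("wrist",r[0],g[0],(8,20));run("side",(266.1,278.1),(270.1,275.8),(4,5))
a=camera("wrist");s=camera("top")
cv2.imwrite("pics/v9.png",np.hstack([cv2.resize(a[120:220,280:380,::-1],(400,400),interpolation=2),cv2.resize(s[180:330,180:330,::-1],(400,400),interpolation=2)]))
E
```

```text
25.15 [572.5  22.7 205.5] ang -109.2 [ 0.1  0.8 -0.7]
wrist red [326, 152, 5, 24, 79] [327.7 162.6] [ 120.  -108.5]
wrist green [328, 177, 3, 14, 28] [328.9 184.4] [ 121.1 -125.2]
side red [265, 276, 6, 5, 18] [267.8 278.1] [ 119.7 -116. ]
side green [271, 273, 1, 4, 4] [271.  274.5] [ 121.8 -128.9]
[array([327.9, 168. ])] [array([329. , 188.3])]
wrist [328.08 167.67] [328.86 187.51] [ 120.23 -111.86] [ 120.96 -127.28] diff -0.73
wrist [328.08 167.67] [328.86 187.51] [ 120.23 -111.86] [ 120.87 -126.79] diff -0.64
side [267.83 278.06] [271.03 274.45] [ 119.71 -116.1 ] [ 122.69 -129.84] diff -2.98
side [267.83 278.06] [271.03 274.45] [ 119.71 -116.1 ] [ 119.43 -126.67] diff 0.28
```

View pics/v9.png

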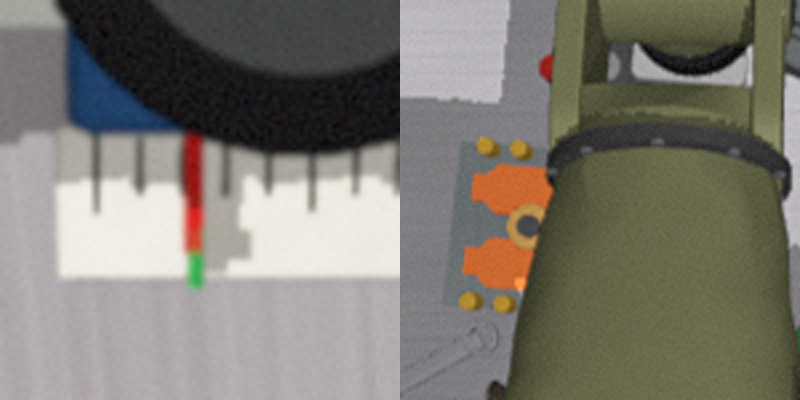

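The wrist crop shows red at column 193 and green at 196 (×4), with the pointer partly hiding the tab; the two nearly agree. One unobstructed, closer view will settle any overshoot.

arm_command(
  targets=[
    {"hand":0.1,"x":-0.045,"y":0.005,"z":0.03,"yaw":0},
    {"hand":0.1,"x":-0.02,"y":0,"z":0.03,"yaw":0},
    {"hand":0.1,"x":0,"y":0,"z":0,"yaw":0},
    {"hand":0.1,"x":0,"y":0,"z":0,"yaw":0},
  ],
)

```text
clock: 26.15
eef_pos: [571.5, -38.1, 148.2]
eef_rot: [-3.141, -0.0, 1.477]
wrist_force: [-0.3, -0.1, 0.8]
finger_gap: 51.6
finger_force: 0.0
```

Run:
```python
from soft import *
im=camera("wrist");cv2.imwrite("pics/w10.png",im[:,:,::-1]);print(manip.read_state()["eef_pos"])
r=[(q,c) for q,c,m in blobs(im,(0,150,60),(5,255,255),50) if q[4]<500 and c[1]<250]
g=[(q,c) for q,c,m in blobs(im,(45,100,40),(80,255,255),15) if q[4]<500 and c[1]<250]
print(r,g);run("wrist",r[0][1],g[0][1],(8,20))
h=cv2.cvtColor(im,cv2.COLOR_RGB2HSV)
x=int(g[0][1][0]);y=int(g[0][1][1])
f=im.astype(float)
for yy in range(y-40,y+16,3):
    s=f[yy,x-12:x+13];X=np.arange(x-12,x+13)
    a=np.clip(s[:,0]-s[:,1:].max(1)-25,0,None);b=np.clip(s[:,1]-np.maximum(s[:,0],s[:,2])-25,0,None)
    print(yy,"R",(a@X/a.sum()).round(2) if a.sum()>60 else "-","G",(b@X/b.sum()).round(2) if b.sum()>60 else "-")
```

```text
[571.93072577 -37.65828216 149.09409769]
[([320, 53, 6, 31, 155], array([322.6,  67.1]))] [([322, 83, 4, 20, 64], array([323.5,  92.9]))]
wrist [321.63  69.14] [322.47  97.36] [ 120.19 -109.76] [ 120.76 -125.98] diff -0.57
wrist [321.63  69.14] [322.47  97.36] [ 120.19 -109.76] [ 120.72 -126.29] diff -0.53
52 R 322.64 G -
55 R 322.76 G -
58 R 322.7 G -
61 R 322.64 G -
64 R 322.66 G -
67 R 322.64 G -
70 R 322.67 G -
73 R 322.65 G -
76 R 322.68 G -
79 R 322.75 G -
82 R 320.73 G -
85 R 320.45 G 323.83
88 R 320.54 G 323.77
91 R - G 323.49
94 R - G 323.44
97 R - G 323.45
100 R - G 323.45
103 R - G -
106 R - G -
```

```bash
python3 -c "
from cell import manip
print(manip.sign_off())"
```

```text
the job is handed in; nothing more can be done
None
```

The plate is home on the stud, the keeper bolt is out behind it, and the pointer sits about 0.5 mm past the centre of the 3 mm green mark; I left that uncorrected and handed the job in at about 26 s, with the gripper clear of everything.

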